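# Take a sterilised feeding bottle with tongs

### The arm

A 6-joint arm with a two-finger parallel gripper is mounted at the origin on the work surface. World frame = base frame: x ahead of the robot, y to its left, z up, the work surface at z = 0. Lengths are in mm, angles in rad, forces in N, time in s.
With the tool pointing down it reaches from about 250 to 775 mm from the base axis. Payload 4 kg.
Tool frame: the origin (TCP) lies midway between the tips of the shut fingers; the grasp point (between the pads) lies env.pinch_z behind it (env.pinch_z is the distance from the TCP to the grasp point, in mm); x points along the fingers, y is the direction in which the jaws open and shut, and the axes are right-handed (so a half turn about x gives the same grasp; the last joint's range is limited). The gripper opens to 94 mm and grips with 3 to 60 N. Pads are 16 mm wide; open, the fingers measure 119 mm over their backs; the gripper's body (75 mm by 177 mm) begins 78 mm behind the grasp point.
Start: joints at [1.212, 0.087, 1.371, -0, 1.684, -0.103], TCP at [139.17, 532.12, 205.506] pointing down, gripper open.
Joint ranges: [-3.1, 3.1], [-0.76, 2.03], [0.27, 2.55], [-1.08, 4.22], [0.17, 2.65], [-2.57, 2.57]. Speed limits (rad/s): [2.79, 2.79, 3.14, 3.14, 3.14, 3.14].

### API

Orientations are given as a rotation vector (axis times angle).
In Python, from station import env, optics gives the robot as it stands.
- The arm moves only by the tool step_arm, never from a script. Its argument "commands" is a list of rows, each a list of 3 entries, a list of its own where there are three numbers: the turn, a rotation vector about the tool's x, y, z normalised to -1 to 1, where 1 is pi/4 rad, then the shift along the tool's x, y, z normalised to -1 to 1, where 1 is 0.2 m, then the opening in per cent of the stroke, from 0 (shut) to 100 (fully open). In form: [[[wx, wy, wz], [x, y, z], hand], ...]. A call has exactly 10 rows; each row is the pose to reach, as a shift and turn from the pose measured when the call began, along the tool's axes at that moment; what a row does not reach only later rows make up. A row lasts 1/8 s, in which the tool goes at most 62.5 mm and 10.7 degrees, less where a joint would pass 70% of its speed; a pose out of reach is approached as far as the arm can. A call with a number of a shift or a turn outside -1 to 1 is refused whole. A call with a gripper value outside its range is refused whole. The fingers move at their own pace and stop on an object; the grip force is fixed at half the most. Time passes only in rows, so rows that repeat a pose let the fingers close, or fill a call up. It gives the time, the measured TCP pose, the force and the opening at its end, in the units of the state.
- env.observe(): the state, without advancing time (a new reading comes with each control period).
- optics.read_camera(name): name is "side" or "top" or "wrist"; returns the picture (480x640x3 uint8, red, green, blue); there is no depth.
- optics.camera_params(name): a dict with "K" (3x3 intrinsics, pixels), "rvec" (rotation vector, rad) and "tvec" (3), from world to camera coordinates, as OpenCV has them. Camera axes: x right, y down, z forward; pixel columns grow to the right and rows downward; lengths in mm; the calibration is good to about 2 mm. A picture is of the moment at which its call begins: read the wrist's pose just before it. camera_params takes no time and is no camera call; for the wrist camera it gives the pose at the moment of the call.
- env.close_job(): hands the job in, once; it reports no verdict.
The state is a dict: "t": time; "qpos": joint angles; "dq": joint speeds; "effort": joint torques, N m; "tool_pos": TCP position; "eef_rot": TCP orientation; "wrist_force": force on the tool from outside, world axes, zero at the start; "torque": the same for the moment, N m; "width": finger opening in mm.
Only numpy, scipy, OpenCV 4.12 (cv2) and the standard library are available. Lean on these libraries where they do the work, as an engineer would, in place of code of your own. Each camera call takes 0.05 s, during which the arm holds its last target.

### The job

The puppy's freshly sterilised feeding bottle stands under the clear sliding hood of the white bottle stand. Flip the red cam lever all the way round to free the hood, slide the hood fully open, then take up the spring tongs, close them on the bottle and lift it, upright, at least 10 cm clear of the stand; finish while still holding it up in the tongs. The bottle may be touched with the tongs only, never with the gripper; do not knock it over, and leave the bowl, jar and soap bottle alone.

Things in the scene. Friction and masses are not known exactly. Their poses are not given: they have to be found in the camera images.
- stand: White plate fixed to the counter, 145 x 300 x 20 mm thick. Origin on its underside; in its axes it spans x -55 to +90, y -150 to +150 mm, z up; +x points roughly away from the robot. The bottle stands on it near (0, +65 mm). Grey end stop, 12 mm above the plate, at y +122 to +130, x -40 to +40 mm. It carries the hood and the lever.
- hood (a joint): Travel (m) of the clear hood: 0 closed over the bottle, 0.15 fully open, towards the stand's -y; stays where left (1.5 N). Clear box with blue edges, 94 x 94 mm, top 92 mm above the plate, no floor, open at its +y end so it slides off the bottle freely. Centre at stand (0, +65 mm) closed, (0, -85 mm) open. The lever's nose blocks it until the lever is flipped.
- hood_knob (a point): Centre of the blue knob on top of the hood: a block 30 mm (stand x) x 20 mm (stand y) x 30 mm high, so 20 mm wide when pinched along the stand's y; its top is 15 mm above this point (142 mm above the counter).
- lever (a joint): Angle (rad) of the red cam lever about its upright pivot at stand (72, -12 mm): 0 locked, handle along the stand's +x; it turns clockwise seen from above to its stop at 1.4, free, handle nearly along the stand's -y, beside the hood's track. Starts at 0 to 0.12. Flipped above 1.1. Stays where left (1.5 N at the peg).
- lever_peg (a point): Centre of the top face of the upright red peg at the end of the lever's handle: peg 16 mm diameter, 50 mm from the pivot axis, its top 70 mm above the counter, its foot 28 mm above it. From the locked position push it towards the stand's -y, round the pivot.
- bottle: Small yellow feeding bottle, loose, about 60 g, upright on the stand. Straight round body 36 mm diameter from its foot up to 44 mm, then a shoulder, a white collar (29 mm diameter, 52 to 64 mm up) and an amber teat, 78 mm in all. Origin: centre of its underside; z points up along the bottle.
- tongs: Spring tongs, 90 g, flat on the counter. Origin: mid line, underside, middle of the green finger rests; +x to the tips (x +100 mm; pivot end x -100), arms close along y. Arms 18 mm high; rests 44 mm long, 20 mm high, 59 mm wide over both when open, 41 mm when the tips hold the bottle. Springs push back 7 N open, 9 N shut. Squeeze the rests with 20 N or more. Balanced near the rests.
- tongs_tips (a point): Point midway between the green tip pads, 87 mm ahead of the tongs' origin and 12 mm above their underside. Pads 28 mm long, 24 mm high (from the tongs' underside up). Clear gap between them: about 70 mm open.
- tong_left (a joint): Angle (rad) of one tong arm: 0 fully open, 0.19 shut; both arms move alike. About 0.10 when the tips touch the 36 mm bottle on both sides. The outer width over the finger rests shrinks by about 17 mm per 0.1 rad.
- bowl: Steel bowl, 130 mm diameter, 40 mm high, bystander. Origin: centre of its underside. It and the tongs lie one on the left, one on the right of the stand; which is where varies.
- jar: White jar with blue cap, 56 mm diameter, 70 mm high, bystander beyond the stand on the left. Origin: centre of its underside.
- soap: Green soap bottle, 56 mm diameter, 150 mm high, bystander beyond the stand on the right. Origin: centre of its underside.
There are look-alikes about, which are no part of the job. What is shaped like the tongs but orange or pink is not meant.

How it is judged (in metres and radians):
On the way, in this order (a step that is already met when the one before it is completed fails the run):
1. the cam lever is flipped free while the hood is still closed (value of joint lever above 1.1 rad and value of joint hood below 0.02 m), for 0.1 s.
2. the hood is slid open (value of joint hood above 0.13 m), for 0.2 s.
3. the tongs, held in the gripper, have picked the bottle off the stand (contact force between tongs and the fingers above 1 N and contact force between tongs and bottle above 0.5 N and contact force between bottle and stand below 0.05 N and height (world z) of bottle above 0.03 m), for 0.2 s.
At the end, for the whole second after the job is handed in: The bottle is held still in the tongs, the tongs in the gripper, its underside at least 90 mm above the stand's plate (110 mm above the counter), within 0.5 rad of upright, touching neither the gripper nor the stand; the hood is open beyond 120 mm and the lever flipped beyond 1.0 rad (height (world z) of bottle above 0.11 m and angle between bottle's own z axis and vertical below 0.5 rad and linear speed of bottle below 0.03 m/s and contact force between tongs and bottle above 0.5 N and contact force between tongs and the fingers above 1 N and contact force between bottle and the arm below 0.05 N and contact force between bottle and the fingers below 0.05 N and contact force between bottle and stand below 0.05 N and height (world z) of tongs above 0.08 m and value of joint hood above 0.12 m and value of joint lever above 1 rad); the arm keeps its last pose, push and grip.
It fails at once if the gripper or arm touches the bottle (contact force between bottle and the fingers above 0.3 N or contact force between bottle and the arm above 0.3 N).
It fails at once if the bottle is knocked over or tipped far (angle between bottle's own z axis and vertical above 0.8 rad).
It fails at once if a bystander is pushed more than 30 mm or knocked over (distance of any of bowl, jar, soap from where it was at the start of the episode above 0.03 m or angle between any of bowl, jar, soap's own z axis and vertical above 0.5 rad).
It also fails if it takes over 64 s, if anything falls off the work surface, if the arm or the gripper's body presses on something with over 40 N, if the wrist force passes 120 N, or if a joint passes its speed limit or range.

## Working session

There is one attempt and no reset: what is moved stays moved. The work goes in short steps, Python scripts to look and compute and a tool call to move; the robot and the scene stay as the last step left them, time stands still between calls to the robot, and variables do not carry over. Pictures are saved under pics/ and viewed, and the job is handed in when it is done.

Besides the shell and the picture viewer there is one more tool, called as name([rows], argument=value, ...), one row to a line, values as JSON. step_arm: Moves the arm, as the interface text tells. Its arguments: {"type":"object","properties":{"commands":{"type":"array"}},"required":["commands"]}

```bash
ls; mkdir -p pics; python3 - <<'E'
from station import env, optics
import cv2
s=env.observe(); print({k:s[k] for k in s}); print(env.pinch_z)
for n in ["top","side"]:
    im=optics.read_camera(n); cv2.imwrite(f"pics/{n}0.png",im[:,:,::-1]); print(n,optics.camera_params(n))
E
```

```text
pics
{'t': 0.0, 'qpos': array([ 1.21191965e+00,  8.79543681e-02,  1.37223323e+00,  6.72647863e-06,
        1.68362953e+00, -1.03128355e-01]), 'dq': array([-5.78094392e-04,  5.04500711e-04, -1.20247199e-03, -1.14378128e-03,
       -3.89901987e-04,  3.54309015e-05]), 'effort': array([-1.35183367e-03, -3.40165544e+01, -3.02432764e+01,  7.16515118e-02,
        3.27566627e-02, -1.68585243e-04]), 'tool_pos': array([138.95461522, 531.58417874, 204.31521882]), 'eef_rot': array([ 0.1990755 ,  1.56197206, -0.20248233]), 'wrist_force': array([-0.07054648, -0.14341064, -1.15637879]), 'torque': array([0.02368566, 0.00030881, 0.04734487]), 'width': 94.13833080389239}
18.8
top {'K': array([[493.32188038,   0.        , 320.34511356],
       [  0.        , 493.32188038, 232.28836753],
       [  0.        ,   0.        ,   1.        ]]), 'rvec': array([ 2.15754484, -2.10753663,  0.18906584]), 'tvec': array([  66.9784063 ,  553.4009385 , 1446.54740773])}
side {'K': array([[511.99956991,   0.        , 323.50563519],
       [  0.        , 511.99956991, 243.38761709],
       [  0.        ,   0.        ,   1.        ]]), 'rvec': array([ 0.43874124, -2.58917786,  1.46064224]), 'tvec': array([ 529.80964414,  163.81149907, 1224.7234524 ])}
```

View pics/top0.png

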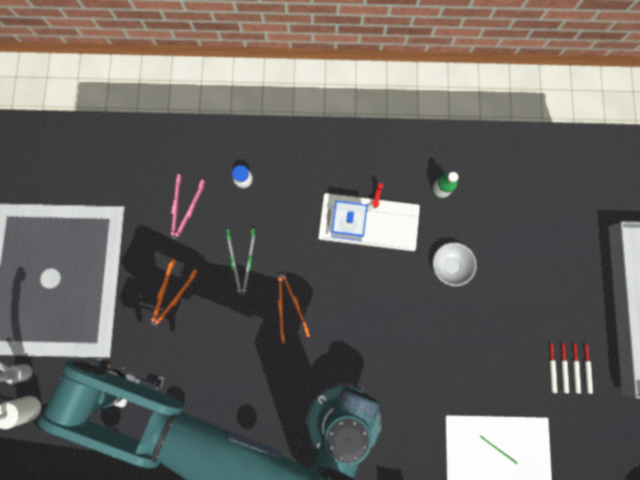

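View pics/side0.png

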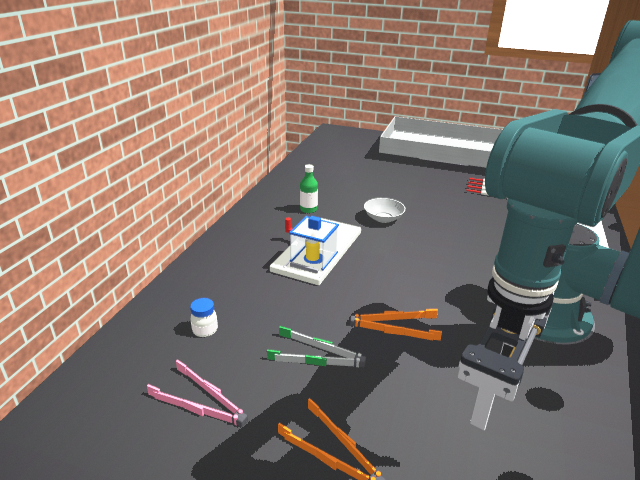

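The top view shows the green-tipped tongs, pivot at (241,291) and tips at (228,232) and (253,231). The stand is at (370,222), the red lever at (378,190), the blue hood at (349,218), the jar at (241,175), the soap at (447,185) and the bowl at (454,264). Next I measure these.

```bash
cat > h.py <<'E'
import numpy as np, cv2
from station import env, optics
def cam(n):
    p=optics.camera_params(n); R=cv2.Rodrigues(np.array(p['rvec'],float))[0]; return np.array(p['K']),R,np.array(p['tvec'],float)
def ray(P,uv):
    K,R,t=P; d=R.T@np.linalg.inv(K)@np.array([uv[0],uv[1],1.]); c=-R.T@t; return c,d
def onz(P,uv,z):
    c,d=ray(P,uv); return c+d*(z-c[2])/d[2]
def proj(P,X):
    K,R,t=P; x=K@(R@np.array(X,float)+t); return x[:2]/x[2]
def tri(P1,a,P2,b):
    c1,d1=ray(P1,a);c2,d2=ray(P2,b)
    A=np.stack([d1,-d2],1); s=np.linalg.lstsq(A,c2-c1,rcond=None)[0]
    p,q=c1+d1*s[0],c2+d2*s[1]; return (p+q)/2,np.linalg.norm(p-q)
def blobs(im,lo,hi,roi=None,amin=6):
    h=cv2.cvtColor(im,cv2.COLOR_RGB2HSV); m=cv2.inRange(h,lo,hi)
    if roi: 
        k=np.zeros_like(m); x0,y0,x1,y1=roi; k[y0:y1,x0:x1]=1; m=m*k
    n,l,s,c=cv2.connectedComponentsWithStats(m)
    return m,[(c[i].round(1),s[i].tolist()) for i in range(1,n) if s[i][4]>=amin]
E
python3 - <<'E'
from h import *
T=cam("top"); S=cam("side")
it=cv2.imread("pics/top0.png")[:,:,::-1]; is_=cv2.imread("pics/side0.png")[:,:,::-1]
for nm,lo,hi in [("green",(45,90,60),(75,255,255)),("blue",(100,120,60),(130,255,255)),("red",(0,150,80),(5,255,255)),("yellow",(18,120,100),(32,255,255))]:
    for n,im,r in [("top",it,(210,150,470,300)),("side",is_,(180,150,420,380))]:
        print(nm,n,*[(b[0].tolist(),b[1]) for b in blobs(im,lo,hi,r)[1]])
m,_=blobs(it,(0,0,190),(180,45,255),(310,185,425,255))
c=max(cv2.findContours(m,0,2)[0],key=cv2.contourArea); r=cv2.minAreaRect(c); print(r)
for b in cv2.boxPoints(r): print(b,onz(T,b,20).round(1))
c=cv2.resize(it[150:310,205:475],None,fx=2.9,fy=2.9,interpolation=cv2.INTER_CUBIC);cv2.imwrite("pics/crop_t.png",c[:,:,::-1])
c=cv2.resize(is_[190:380,240:400],None,fx=3,fy=3,interpolation=cv2.INTER_CUBIC);cv2.imwrite("pics/crop_s.png",c[:,:,::-1])
E
```

```text
green top ([446.5, 183.8], [438, 174, 20, 18, 206]) ([228.3, 233.6], [226, 229, 5, 10, 36]) ([252.4, 231.9], [251, 228, 4, 9, 29]) ([231.5, 262.4], [230, 256, 4, 14, 31]) ([250.1, 261.4], [249, 256, 3, 14, 34])
green side ([308.6, 183.2], [300, 172, 18, 21, 274]) ([308.3, 209.3], [300, 206, 18, 7, 86]) ([284.4, 331.6], [279, 326, 12, 12, 118]) ([322.3, 340.0], [313, 337, 20, 7, 41]) ([271.7, 353.7], [267, 349, 14, 11, 98]) ([315.1, 360.2], [305, 355, 22, 12, 181])
blue top ([239.8, 172.2], [232, 164, 16, 17, 226]) ([337.7, 201.2], [336, 201, 5, 2, 6]) ([349.8, 216.6], [347, 212, 6, 10, 51]) ([334.0, 231.5], [332, 230, 6, 3, 8]) ([346.6, 233.4], [340, 233, 14, 2, 15]) ([359.0, 235.0], [356, 235, 7, 1, 7])
blue side ([313.2, 227.8], [289, 216, 50, 27, 359]) ([296.5, 254.7], [290, 246, 15, 16, 26]) ([329.4, 260.7], [321, 251, 17, 19, 30]) ([313.9, 259.6], [304, 254, 18, 10, 65]) ([201.9, 306.9], [190, 298, 24, 19, 375])
red top ([377.3, 194.0], [373, 183, 10, 24, 124])
red side ([287.6, 224.1], [285, 218, 7, 14, 76])
yellow top
yellow side ([312.2, 250.8], [306, 241, 14, 20, 228])
((369.3538513183594, 221.66925048828125), (97.11919403076172, 45.892852783203125), 7.125016689300537)
[318.3231 238.4154] [537.2  85.7  20. ]
[324.0154  192.87695] [682.   71.3  20. ]
[420.3846 204.9231] [ 650.7 -230.2   20. ]
[414.6923  250.46155] [ 506.9 -211.    20. ]
```

View pics/crop_t.png

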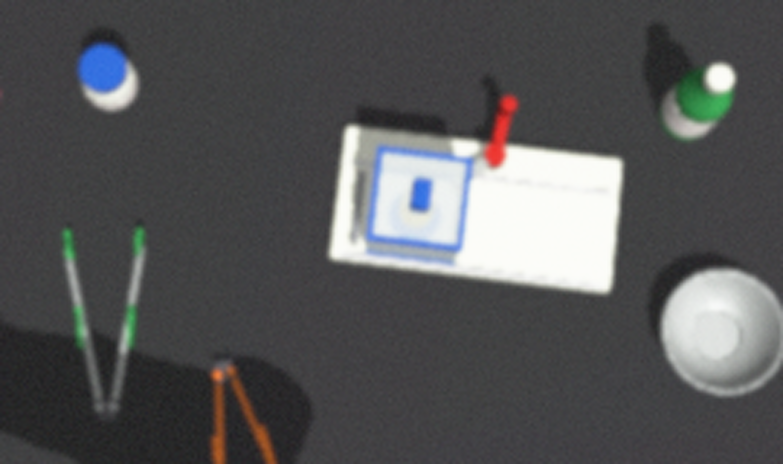

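View pics/crop_s.png

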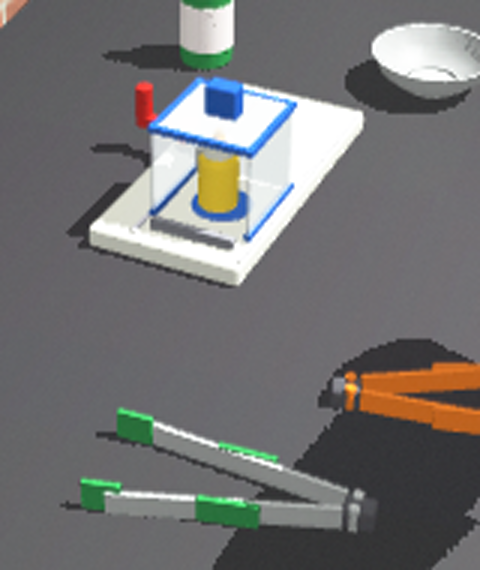

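```bash
python3 - <<'E'
from h import *
T=cam("top"); S=cam("side")
print("cams",-T[1].T@T[2],-S[1].T@S[2])
print("knob top", onz(T,(349.8,216.6),140).round(1))
it=cv2.imread("pics/top0.png")[:,:,::-1]
print("peg top @70", onz(T,(380,184.9),70).round(1), tri(T,(380,185.5),S,(288,219)))
for uv in [(228.3,233.6),(252.4,231.9),(231.5,262.4),(250.1,261.4)]: print("tong",uv,onz(T,uv,19).round(1))
print("pivot",onz(T,(241.5,291),18).round(1))
for uv in [(284.4,331.6),(271.7,353.7)]: print("tipside",onz(S,uv,14).round(1))
for a,b in [((228.3,233.6),(271.7,353.7)),((252.4,231.9),(284.4,331.6)),((231.5,262.4),(315.1,360.2))]: print(tri(T,a,S,b))
print("bottle side axis", onz(S,(312.2,250.8),42).round(1))
print("bowl",onz(T,(455,264),20).round(1),"soap",onz(T,(447,184),75).round(1),"jar",onz(T,(239.8,172.2),70).round(1))
O=np.array([576.8,-69.3]);th=-0.102;R=np.array([[np.cos(th),-np.sin(th)],[np.sin(th),np.cos(th)]])
f=lambda x,y:(O+R@[x,y])
for n,p in dict(bottle=(0,65),pivot=(72,-12),peg0=(122,-12),knobopen=(0,-85)).items(): print(n,f(*p).round(1))
# side check of stand corners
for p in [(-55,150),(-55,-150),(90,150),(90,-150)]: print(p,proj(S,[*f(*p),20]).round(1),proj(T,[*f(*p),20]).round(1))
E
```

```text
cams [ 294.31881687   82.57857671 1519.80107947] [ 215.81057047 1084.68648668  764.43510149]
knob top [583.1  -3.  140. ]
peg top @70 [698.2 -97.8  70. ] (array([698.33193849, -98.08807444,  65.89609761]), np.float64(1.7903744364791643))
tong (228.3, 233.6) [545.8 363.5  19. ]
tong (252.4, 231.9) [552.9 289.6  19. ]
tong (231.5, 262.4) [456.9 348.9  19. ]
tong (250.1, 261.4) [461.3 292.3  19. ]
pivot [370.9 314.2  18. ]
tipside [551.4 293.3  14. ]
tipside [550.2 365.9  14. ]
(array([548.60888653, 365.12270581,  13.21675747]), np.float64(3.718130358155748))
(array([553.48394849, 290.4360765 ,  11.23206745]), np.float64(1.5347244051539464))
(array([458.95162735, 350.48501067,  11.34916208]), np.float64(2.4174255743825275))
bottle side axis [591.    1.1  42. ]
bowl [ 468.  -333.9   20. ] soap [ 704.6 -300.2   75. ] jar [727.6 329.5  70. ]
bottle [583.4  -4.6]
pivot [647.2 -88.6]
peg0 [696.9 -93.7]
knobopen [ 568.1 -153.9]
(-55, 150) [321. 279.] [318.4 238.4]
(-55, -150) [363.  226.4] [415.3 250.5]
(90, 150) [270.3 264.8] [324.2 193. ]
(90, -150) [318.6 215.9] [419.6 204.8]
```

```bash
cat >> h.py <<'E'
from scipy.spatial.transform import Rotation as Ro
O=np.array([576.8,-69.3]);th=-0.102
def st(x,y): c,s=np.cos(th),np.sin(th); return O+np.array([[c,-s],[s,c]])@[x,y]
# tool x down; jaw (tool y) heading psi in world
def Rt(psi):
    x=np.array([0,0,-1.]); y=np.array([np.cos(psi),np.sin(psi),0]); return Ro.from_matrix(np.stack([x,y,np.cross(x,y)],1))
def cmd(pos,psi,p0=None,R0=None):
    s=env.observe(); p0=s['tool_pos'] if p0 is None else p0; R0=Ro.from_rotvec(s['eef_rot']) if R0 is None else R0
    w=(R0.inv()*Rt(psi)).as_rotvec()/(np.pi/4); d=R0.inv().apply(np.array(pos)-p0)/200
    return w.round(3).tolist(),d.round(3).tolist()
def show():
    s=env.observe(); M=Ro.from_rotvec(s['eef_rot']).as_matrix()
    print("t",round(s['t'],2),"p",s['tool_pos'].round(1),"psi",round(float(np.arctan2(M[1,1],M[0,1])),3),"w",round(s['width'],1),"F",s['wrist_force'].round(1),"q",s['qpos'].round(2))
E
python3 - <<'E'
from h import *
show(); s=env.observe(); print(Ro.from_rotvec(s['eef_rot']).as_matrix().round(3))
pk=np.array([698.2,-97.9]); pv=st(72,-12); print(pv,np.linalg.norm(pk-pv),np.arctan2(*(pk-pv)[::-1])-th)
for psi in (th+np.pi/2,th-np.pi/2): print(cmd([*pk,205],psi))
E
```

```text
t 0.1 p [139.  531.6 204.4] psi 1.315 w 93.9 F [-0.7  0.2  0.1] q [ 1.21  0.09  1.37 -0.    1.68 -0.1 ]
[[-0.001  0.253  0.967]
 [-0.002  0.967 -0.253]
 [-1.    -0.002 -0.   ]]
[647.20390193 -88.56890223] 51.84275652433226 -0.07897471692311787
([-0.196, -0.0, 0.002], [0.001, -2.338, 3.502])
([3.804, 0.004, 0.001], [0.001, -2.338, 3.502])
```

step_arm([
  [[0,0,0],[0,-0.1,0.15],100],
  [[0,0,0],[0,-0.2,0.3],90],
  [[0,0,0],[0,-0.3,0.45],80],
  [[0,0,0],[0,-0.4,0.6],60],
  [[0,0,0],[0,-0.5,0.75],40],
  [[0,0,0],[0,-0.6,0.9],33],
  [[0,0,0],[0,-0.65,0.97],33],
  [[0,0,0],[0,-0.66,0.99],33],
  [[0,0,0],[0,-0.66,0.99],33],
  [[0,0,0],[0,-0.66,0.99],33],
])

```text
t: 1.35
tool_pos: [296.6, 354.5, 204.6]
eef_rot: [0.198, 1.562, -0.201]
wrist_force: [0.3, -0.0, 0.4]
width: 31.2
```

step_arm([
  [[0,0,0],[0,-0.1,0.15],33],
  [[0,0,0],[0,-0.2,0.3],33],
  [[0,0,0],[0,-0.3,0.45],33],
  [[0,0,0],[0,-0.4,0.6],33],
  [[0,0,0],[0,-0.5,0.75],33],
  [[0,0,0],[0,-0.6,0.9],33],
  [[0,0,0],[0,-0.65,0.97],33],
  [[0,0,0],[0,-0.66,0.99],33],
  [[0,0,0],[0,-0.66,0.99],33],
  [[0,0,0],[0,-0.66,0.99],33],
])

```text
t: 2.6
tool_pos: [454.4, 177.8, 204.8]
eef_rot: [0.197, 1.563, -0.2]
wrist_force: [0.5, -0.4, 0.5]
width: 31.1
```

step_arm([
  [[0,0,0],[0,-0.1,0.15],33],
  [[0,0,0],[0,-0.2,0.3],33],
  [[0,0,0],[0,-0.3,0.45],33],
  [[0,0,0],[0,-0.4,0.6],33],
  [[0,0,0],[0,-0.5,0.75],33],
  [[0,0,0],[0,-0.6,0.9],33],
  [[0,0,0],[0,-0.65,0.97],33],
  [[0,0,0],[0,-0.66,0.99],33],
  [[0,0,0],[0,-0.66,0.99],33],
  [[0,0,0],[0,-0.66,0.99],33],
])

```text
t: 3.85
tool_pos: [612.6, 1.6, 205.2]
eef_rot: [0.197, 1.563, -0.198]
wrist_force: [0.7, -0.3, 0.6]
width: 31.0
```

```bash
python3 - <<'E'
from h import *
show(); print(cmd([698.2,-97.9,205],1.39))
P=cam("wrist"); im=optics.read_camera("wrist"); cv2.imwrite("pics/w1.png",im[:,:,::-1])
print("peg expect",proj(P,[698.2,-97.9,70]))
E
```

```text
t 3.85 p [612.6   1.6 205.2] psi 1.319 w 31.0 F [ 0.7 -0.3  0.6] q [-0.09  0.23  1.21 -0.    1.7  -1.41]
([-0.09, -0.001, 0.001], [0.001, -0.375, 0.538])
peg expect [238.13791922 341.47829211]
```

View pics/w1.png

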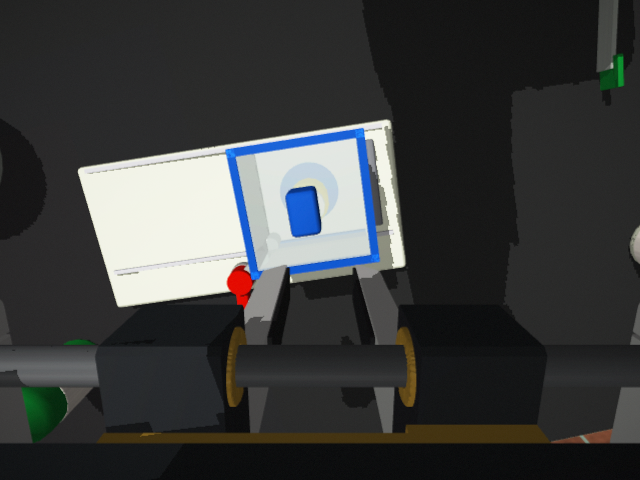

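The wrist view shows the hood at (305,200), the knob at (304,211) and the lever pivot at (240,281). The peg is hidden behind the gripper. I use the knob and plate corners as a check.

```bash
python3 - <<'E'
from h import *
P=cam("wrist")
print("knob",onz(P,(303.5,211),142).round(1),"bottlebase exp",proj(P,[*st(0,65),20]))
for uv,p in [((80,170),(-55,-150)),((119,306),(90,-150)),((389,121),(-55,150)),((405,265),(90,150))]: print(onz(P,uv,20).round(1),st(*p).round(1))
print("pivot", onz(P,(240,281),40).round(1))
E
```

```text
knob [586.3  -3.3 142. ] bottlebase exp [307.20490891 186.47697811]
[ 515.2 -207.8   20. ] [ 506.8 -212.9]
[ 653.5 -223.    20. ] [ 651.1 -227.7]
[544.4  83.1  20. ] [537.4  85.5]
[683.2  69.7  20. ] [681.6  70.8]
pivot [652.4 -88.5  40. ]
```

step_arm([
  [[-0.02,0,0],[0,-0.1,0.14],33],
  [[-0.04,0,0],[0,-0.2,0.28],33],
  [[-0.06,0,0],[0,-0.3,0.42],33],
  [[-0.08,0,0],[0,-0.35,0.5],33],
  [[-0.09,0,0],[0,-0.375,0.538],33],
  [[-0.09,0,0],[0,-0.375,0.538],33],
  [[-0.09,0,0],[0.15,-0.375,0.538],33],
  [[-0.09,0,0],[0.3,-0.375,0.538],33],
  [[-0.09,0,0],[0.4,-0.375,0.538],33],
  [[-0.09,0,0],[0.4,-0.375,0.538],33],
])

```text
t: 5.15
tool_pos: [696.7, -97.2, 123.1]
eef_rot: [0.141, 1.571, -0.142]
wrist_force: [1.1, -0.3, 0.5]
width: 31.4
```

```bash
python3 - <<'E'
from h import *
show(); print(cmd([698.2,-97.9,38],1.39))
P=cam("wrist"); im=optics.read_camera("wrist"); cv2.imwrite("pics/w2.png",im[:,:,::-1])
print("peg expect",proj(P,[698.2,-97.9,70]))
E
```

```text
t 5.15 p [696.7 -97.2 123.1] psi 1.39 w 31.4 F [ 1.1 -0.3  0.5] q [-0.22  0.46  1.07 -0.    1.61 -1.61]
([0.0, -0.006, 0.001], [0.426, -0.002, 0.01])
peg expect [320.27899355 254.6431441 ]
```

View pics/w2.png

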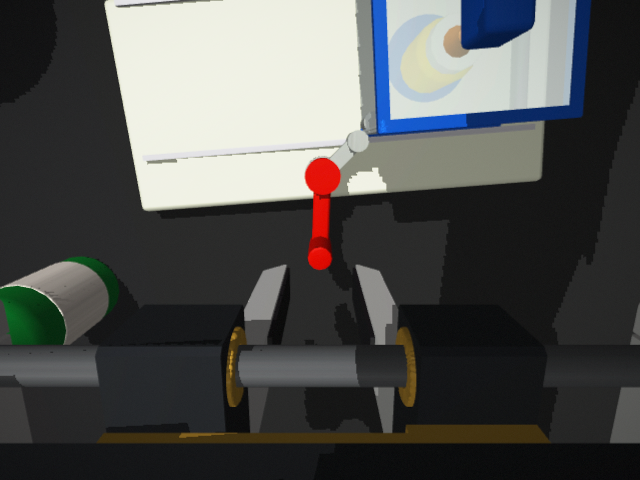

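The wrist view shows the peg top at (320,257), within 3 px of the prediction and centred between the fingers. I go down around it.

step_arm([
  [[0,0,0],[0.06,0,0.015],33],
  [[0,0,0],[0.12,0,0.015],33],
  [[0,0,0],[0.18,0,0.015],33],
  [[0,0,0],[0.24,0,0.015],33],
  [[0,0,0],[0.3,0,0.015],33],
  [[0,0,0],[0.36,0,0.015],33],
  [[0,0,0],[0.42,0,0.015],33],
  [[0,0,0],[0.425,0,0.015],27],
  [[0,0,0],[0.425,0,0.015],25],
  [[0,0,0],[0.425,0,0.015],25],
])

```text
t: 6.45
tool_pos: [701.0, -98.2, 41.0]
eef_rot: [0.141, 1.566, -0.143]
wrist_force: [-0.5, 0.2, 0.9]
width: 23.6
```

```bash
python3 - <<'E'
from h import *
show()
s=env.observe();p0=s['tool_pos'];R0=Ro.from_rotvec(s['eef_rot'])
pv=st(72,-12)
for i,a in enumerate(np.linspace(0.08,1.45,19)[1:]):
    p=pv+51*np.array([np.cos(th-a),np.sin(th-a)])
    print(i+1,a.round(2),cmd([*p,38],th+np.pi/2-a,p0,R0))
E
```

```text
t 6.45 p [701.  -98.2  41. ] psi 1.39 w 23.6 F [-0.5  0.2  0.9] q [-0.22  0.51  1.17 -0.    1.47 -1.61]
1 0.16 ([0.099, -0.0, 0.001], [0.015, -0.02, -0.019])
2 0.23 ([0.196, 0.0, 0.001], [0.015, -0.04, -0.021])
3 0.31 ([0.293, 0.0, 0.001], [0.015, -0.059, -0.025])
4 0.38 ([0.39, 0.0, 0.001], [0.015, -0.077, -0.03])
5 0.46 ([0.486, 0.0, 0.001], [0.015, -0.096, -0.037])
6 0.54 ([0.583, 0.0, 0.001], [0.015, -0.113, -0.045])
7 0.61 ([0.68, 0.0, 0.001], [0.015, -0.131, -0.054])
8 0.69 ([0.777, 0.0, 0.001], [0.015, -0.147, -0.065])
9 0.76 ([0.874, 0.0, 0.001], [0.015, -0.162, -0.076])
10 0.84 ([0.971, 0.0, 0.001], [0.015, -0.177, -0.089])
11 0.92 ([1.068, 0.001, 0.001], [0.015, -0.19, -0.103])
12 0.99 ([1.165, 0.001, 0.001], [0.015, -0.203, -0.118])
13 1.07 ([1.262, 0.001, 0.001], [0.015, -0.214, -0.134])
14 1.15 ([1.359, 0.001, 0.001], [0.015, -0.224, -0.15])
15 1.22 ([1.456, 0.001, 0.001], [0.015, -0.233, -0.168])
16 1.3 ([1.552, 0.001, 0.001], [0.015, -0.24, -0.186])
17 1.37 ([1.649, 0.001, 0.001], [0.015, -0.246, -0.204])
18 1.45 ([1.746, 0.001, 0.001], [0.015, -0.251, -0.223])
```

step_arm([
  [[0.1,0,0],[0.01,-0.02,-0.01],25],
  [[0.196,0,0],[0.01,-0.04,-0.015],25],
  [[0.293,0,0],[0.01,-0.059,-0.02],25],
  [[0.39,0,0],[0.01,-0.077,-0.028],25],
  [[0.486,0,0],[0.01,-0.096,-0.035],25],
  [[0.583,0,0],[0.01,-0.113,-0.045],25],
  [[0.68,0,0],[0.01,-0.131,-0.054],25],
  [[0.777,0,0],[0.01,-0.147,-0.065],25],
  [[0.874,0,0],[0.01,-0.162,-0.076],25],
  [[0.971,0,0],[0.01,-0.177,-0.089],25],
])

```text
t: 7.7
tool_pos: [677.9, -129.4, 40.0]
eef_rot: [0.737, 1.44, -0.737]
wrist_force: [0.6, 1.3, 0.5]
width: 23.4
```

```bash
python3 - <<'E'
from h import *
show()
s=env.observe();p0=s['tool_pos'];R0=Ro.from_rotvec(s['eef_rot'])
pv=st(72,-12)
for i,a in enumerate(np.linspace(0.84,1.48,10)[1:]):
    p=pv+51*np.array([np.cos(th-a),np.sin(th-a)])
    print(i+1,a.round(2),cmd([*p,38],th+np.pi/2-a,p0,R0))
E
```

```text
t 7.7 p [ 677.9 -129.4   40. ] psi 0.626 w 23.4 F [0.6 1.3 0.5] q [-0.27  0.47  1.22  0.    1.44 -0.9 ]
1 0.91 ([0.086, 0.002, -0.002], [0.01, -0.022, -0.001])
2 0.98 ([0.177, 0.002, -0.002], [0.01, -0.04, -0.003])
3 1.05 ([0.267, 0.002, -0.002], [0.01, -0.058, -0.006])
4 1.12 ([0.358, 0.002, -0.002], [0.01, -0.076, -0.011])
5 1.2 ([0.449, 0.002, -0.002], [0.01, -0.093, -0.016])
6 1.27 ([0.539, 0.002, -0.002], [0.01, -0.11, -0.023])
7 1.34 ([0.63, 0.002, -0.002], [0.01, -0.126, -0.031])
8 1.41 ([0.72, 0.001, -0.002], [0.01, -0.142, -0.04])
9 1.48 ([0.811, 0.001, -0.002], [0.009, -0.157, -0.051])
```

step_arm([
  [[0.086,0,0],[0,-0.022,-0.001],25],
  [[0.177,0,0],[0,-0.04,-0.003],25],
  [[0.267,0,0],[0,-0.058,-0.006],25],
  [[0.358,0,0],[0,-0.076,-0.011],25],
  [[0.449,0,0],[0,-0.093,-0.016],25],
  [[0.539,0,0],[0,-0.11,-0.023],25],
  [[0.63,0,0],[0,-0.126,-0.031],25],
  [[0.72,0,0],[0,-0.142,-0.04],25],
  [[0.76,0,0],[0,-0.15,-0.045],25],
  [[0.76,0,0],[0,-0.15,-0.045],25],
])

```text
t: 8.95
tool_pos: [650.6, -138.9, 40.9]
eef_rot: [1.191, 1.217, -1.182]
wrist_force: [5.4, 1.1, -1.3]
width: 23.4
```

step_arm([
  [[0,0,0],[0,0,0],33],
  [[0,0,0],[0,0,0],33],
  [[0,0,0],[-0.15,0,0],33],
  [[0,0,0],[-0.3,0,0],33],
  [[0,0,0],[-0.45,0,0],33],
  [[0,0,0],[-0.6,0,0],33],
  [[0,0,0],[-0.7,0,0],33],
  [[0,0,0],[-0.7,0,0],33],
  [[0,0,0],[-0.7,0,0],33],
  [[0,0,0],[-0.7,0,0],33],
])

```text
t: 10.2
tool_pos: [648.7, -138.8, 179.0]
eef_rot: [1.19, 1.22, -1.184]
wrist_force: [-0.2, -0.5, -0.9]
width: 31.0
```

```bash
python3 - <<'E'
from h import *
show()
P=cam("wrist"); im=optics.read_camera("wrist"); cv2.imwrite("pics/w3.png",im[:,:,::-1])
im=optics.read_camera("side"); cv2.imwrite("pics/s3.png",cv2.resize(im[190:310,240:400],None,fx=4,fy=4)[:,:,::-1])
k=st(0,65); print(k, cmd([*k,175],th+np.pi/2))
E
```

```text
t 10.2 p [ 648.7 -138.8  179. ] psi 0.029 w 31.0 F [-0.2 -0.5 -0.9] q [-0.3   0.34  1.12  0.    1.68 -0.33]
[583.41850956  -4.63783694] ([-1.833, 0.004, -0.006], [0.021, -0.308, -0.68])
```

View pics/w3.png

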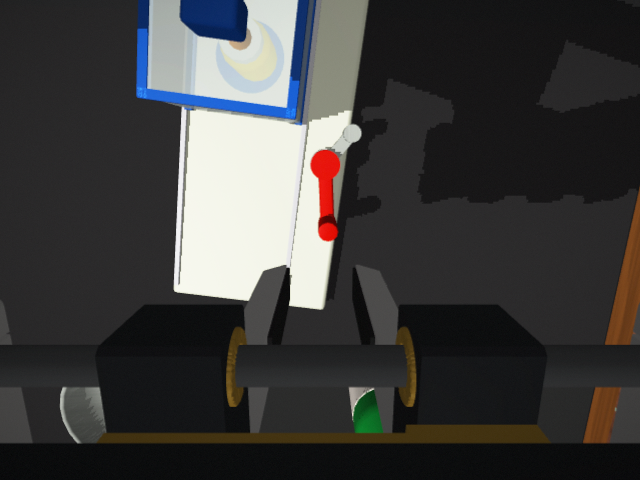

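View pics/s3.png

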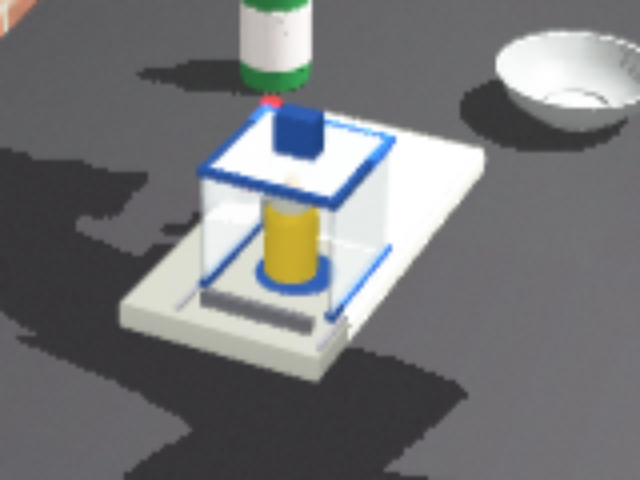

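The lever now lies nearly along the stand's -y: pivot (325,165), peg (328,231). The nose is clear and the hood is still closed. Next is the knob.

step_arm([
  [[-0.12,0,0],[0,-0.06,-0.14],33],
  [[-0.24,0,0],[0,-0.12,-0.28],33],
  [[-0.36,0,0],[0,-0.18,-0.42],33],
  [[-0.48,0,0],[0,-0.24,-0.56],33],
  [[-0.6,0,0],[0,-0.3,-0.65],33],
  [[-0.72,0,0],[0,-0.305,-0.68],33],
  [[-0.84,0,0],[0,-0.305,-0.68],33],
  [[-0.96,0,0],[0,-0.305,-0.68],33],
  [[-1,0,0],[0,-0.305,-0.68],33],
  [[-1,0,0],[0,-0.305,-0.68],33],
])

```text
t: 11.55
tool_pos: [583.9, -4.7, 178.9]
eef_rot: [0.594, 1.484, -0.59]
wrist_force: [-0.4, -0.0, -0.1]
width: 30.9
```

step_arm([
  [[-0.12,0,0],[0,0,0],33],
  [[-0.24,0,0],[0,0,0],33],
  [[-0.36,0,0],[0,0,0],33],
  [[-0.48,0,0],[0,0,0],33],
  [[-0.6,0,0],[0,0,0],33],
  [[-0.72,0,0],[0,0,0],33],
  [[-0.83,0,0],[0,0,0],33],
  [[-0.83,0,0],[0,0,0],33],
  [[-0.83,0,0],[0,0,0],33],
  [[-0.83,0,0],[0,0,0],33],
])

```text
t: 12.8
tool_pos: [583.9, -4.7, 178.8]
eef_rot: [0.084, 1.565, -0.082]
wrist_force: [0.3, -0.8, -0.4]
width: 31.3
```

```bash
python3 - <<'E'
from h import *
show()
P=cam("wrist"); im=optics.read_camera("wrist"); cv2.imwrite("pics/w4.png",im[:,:,::-1])
m,b=blobs(im,(100,120,60),(130,255,255)); print(b)
k=st(0,65); print("exp knob",proj(P,[*k,142]),k, cmd([*k,119],th+np.pi/2))
E
```

```text
t 12.8 p [583.9  -4.7 178.8] psi 1.465 w 31.3 F [ 0.3 -0.8 -0.4] q [-0.11  0.17  1.34  0.    1.64 -1.57]
[(array([321.3, 170.5]), [266, 170, 112, 3, 225]), (array([324.2, 213.2]), [247, 178, 151, 120, 3250]), (array([322.4, 259.6]), [306, 232, 33, 56, 1750]), (array([320.6, 315. ]), [286, 311, 71, 9, 616])]
exp knob [321.06787234 258.36706869] [583.41850956  -4.63783694] ([-0.005, 0.006, -0.002], [0.299, -0.0, -0.004])
```

View pics/w4.png

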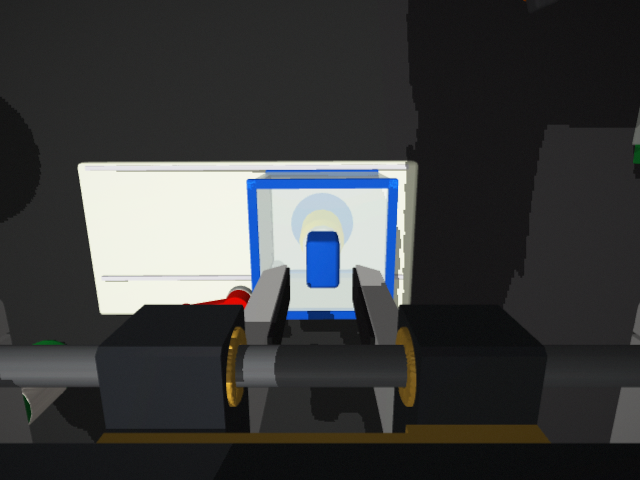

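step_arm([
  [[0,0,0],[0.08,0,0],33],
  [[0,0,0],[0.16,0,0],33],
  [[0,0,0],[0.24,0,0],33],
  [[0,0,0],[0.29,0,0],33],
  [[0,0,0],[0.29,0,0],28],
  [[0,0,0],[0.29,0,0],27],
  [[0,0,0],[0.29,-0.06,0],27],
  [[0,0,0],[0.29,-0.12,0],27],
  [[0,0,0],[0.29,-0.2,0],27],
  [[0,0,0],[0.29,-0.28,0],27],
])

```text
t: 14.1
tool_pos: [578.6, -61.7, 121.6]
eef_rot: [0.084, 1.563, -0.082]
wrist_force: [1.3, 3.2, 1.9]
width: 25.2
```

```bash
python3 - <<'E'
from h import *
show(); p=env.observe()['tool_pos']; print(cmd([*st(0,65-150-3),120],th+np.pi/2))
im=optics.read_camera("side"); cv2.imwrite("pics/s4.png",cv2.resize(im[140:310,220:440],None,fx=3,fy=3)[:,:,::-1])
E
```

```text
t 14.1 p [578.6 -61.7 121.6] psi 1.464 w 25.2 F [1.3 3.2 1.9] q [-0.2   0.18  1.43  0.    1.52 -1.67]
([-0.006, 0.008, -0.002], [0.007, -0.479, -0.003])
```

View pics/s4.png

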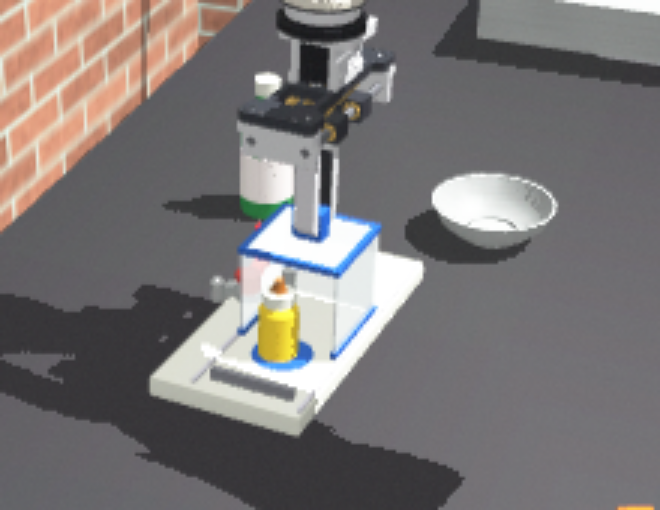

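The hood is sliding with the gripper and the bottle is standing free. I continue to the end, then lift off.

step_arm([
  [[0,0,0],[0,-0.08,0],27],
  [[0,0,0],[0,-0.16,0],27],
  [[0,0,0],[0,-0.24,0],27],
  [[0,0,0],[0,-0.32,0],27],
  [[0,0,0],[0,-0.4,0],27],
  [[0,0,0],[0,-0.45,0],27],
  [[0,0,0],[0,-0.475,0],27],
  [[0,0,0],[0,-0.475,0],27],
  [[0,0,0],[0,-0.475,0],27],
  [[0,0,0],[0,-0.475,0],27],
])

```text
t: 15.4
tool_pos: [568.0, -155.7, 121.1]
eef_rot: [0.087, 1.564, -0.08]
wrist_force: [2.7, 7.0, 1.2]
width: 25.5
```

step_arm([
  [[0,0,0],[0,0,0],35],
  [[0,0,0],[0,0.01,0],35],
  [[0,0,0],[-0.1,0.01,0],40],
  [[0,0,0],[-0.2,0.01,0],50],
  [[0,0,0],[-0.35,0.01,0],70],
  [[0,0,0],[-0.5,0.01,0],80],
  [[0,0,0],[-0.5,0.01,-0.1],80],
  [[0,0,0],[-0.5,0.2,-0.2],80],
  [[0,0,0],[-0.5,0.4,-0.3],80],
  [[0,0,0],[-0.5,0.6,-0.35],80],
])

```text
t: 16.65
tool_pos: [509.6, -29.0, 221.6]
eef_rot: [0.087, 1.564, -0.082]
wrist_force: [-1.4, 0.1, -0.4]
width: 75.3
```

```bash
python3 - <<'E'
from h import *
show()
T=cam("top"); im=optics.read_camera("top"); cv2.imwrite("pics/t5.png",cv2.resize(im[150:310,205:475],None,fx=2.9,fy=2.9)[:,:,::-1])
print(blobs(im,(100,120,60),(130,255,255),(320,180,425,255))[1])
im=optics.read_camera("side"); cv2.imwrite("pics/s5.png",cv2.resize(im[140:310,220:440],None,fx=3,fy=3)[:,:,::-1])
print("exp knob", proj(T,[*st(0,-85),140])); print(cmd([460.5,321,90],1.571+0.073))
E
```

```text
t 16.65 p [509.6 -29.  221.6] psi 1.463 w 75.3 F [-1.4  0.1 -0.4] q [-0.17 -0.01  1.44  0.    1.71 -1.63]
[(array([416.2, 227.8]), [406, 212, 14, 30, 81])]
exp knob [402.62908765 222.97055139]
([-0.224, 0.007, -0.005], [0.665, 1.702, -0.426])
```

View pics/t5.png

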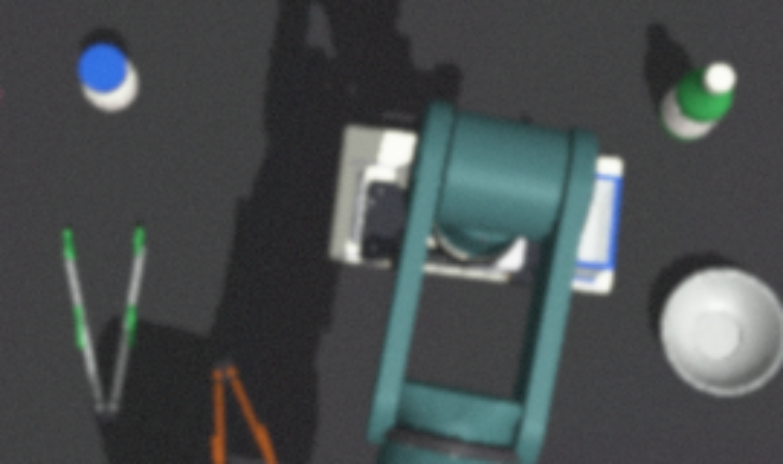

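View pics/s5.png

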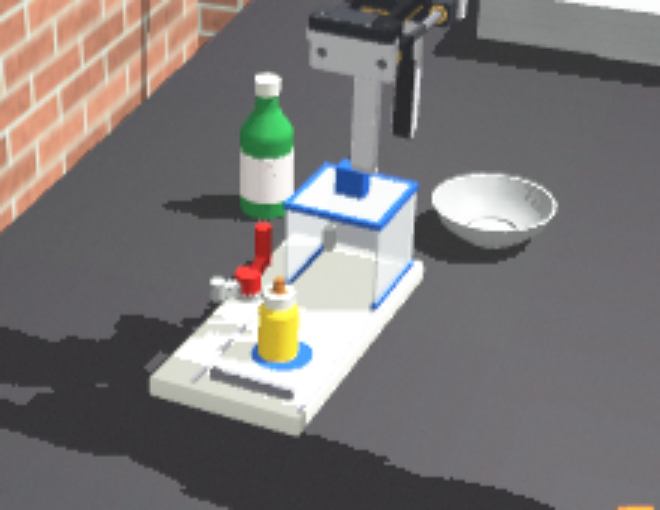

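The hood is fully open, the bottle is standing free and the lever is flipped. Now to the tongs.

step_arm([
  [[0,0,0],[0,0.15,-0.03],80],
  [[0,0,0],[0,0.3,-0.06],80],
  [[0,0,0],[0,0.45,-0.09],80],
  [[0,0,0],[0,0.6,-0.12],80],
  [[0,0,0],[0,0.75,-0.15],80],
  [[0,0,0],[0,0.85,-0.17],80],
  [[0,0,0],[0,0.93,-0.2],80],
  [[0,0,0],[0,0.95,-0.22],80],
  [[0,0,0],[0,0.95,-0.22],80],
  [[0,0,0],[0,0.95,-0.22],80],
])

```text
t: 18.0
tool_pos: [485.6, 166.0, 222.6]
eef_rot: [0.084, 1.564, -0.078]
wrist_force: [0.2, 0.1, -0.5]
width: 75.4
```

step_arm([
  [[-0.05,0,0],[0,0.15,-0.04],80],
  [[-0.1,0,0],[0,0.3,-0.08],80],
  [[-0.15,0,0],[0,0.45,-0.12],80],
  [[-0.2,0,0],[0,0.6,-0.16],80],
  [[-0.22,0,0],[0.1,0.7,-0.19],80],
  [[-0.22,0,0],[0.25,0.75,-0.2],80],
  [[-0.22,0,0],[0.35,0.75,-0.2],80],
  [[-0.22,0,0],[0.35,0.75,-0.2],80],
  [[-0.22,0,0],[0.35,0.75,-0.2],80],
  [[-0.22,0,0],[0.35,0.75,-0.2],80],
])

```text
t: 19.25
tool_pos: [462.6, 319.7, 154.6]
eef_rot: [-0.05, 1.562, 0.058]
wrist_force: [0.9, 0.6, -0.1]
width: 75.1
```

```bash
python3 - <<'E'
from h import *
show()
P=cam("wrist"); im=optics.read_camera("wrist"); cv2.imwrite("pics/w6.png",im[:,:,::-1])
m,b=blobs(im,(45,90,50),(75,255,255),None,20); 
for c,s in b: print(c,s,onz(P,c,19).round(1))
T=cam("top"); it=optics.read_camera("top"); cv2.imwrite("pics/t6.png",it[:,:,::-1])
print([ (x[0],onz(T,x[0],142)) for x in blobs(it,(100,120,60),(130,255,255),(390,205,415,240))[1]], proj(T,[*st(0,-85),142]))
E
```

```text
t 19.25 p [462.6 319.7 154.6] psi 1.64 w 75.1 F [ 0.9  0.6 -0.1] q [ 0.5   0.12  1.43  0.    1.58 -1.14]
[290.  220.5] [286, 194, 10, 55, 338] [461.8 294.   19. ]
[352.8 220.5] [348, 194, 10, 55, 329] [458.2 346.5  19. ]
[279.9 318.1] [275, 297, 11, 39, 243] [551.3 289.3  19. ]
[361.7 318.1] [357, 297, 11, 40, 254] [546.5 362.3  19. ]
[(array([401.7, 223.2]), array([ 567.01871101, -150.86445353,  142.        ]))] [402.74856287 222.83658666]
```

View pics/w6.png

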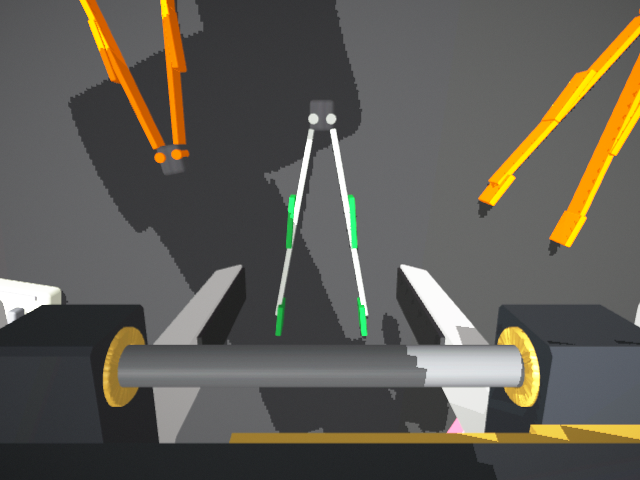

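View pics/t6.png

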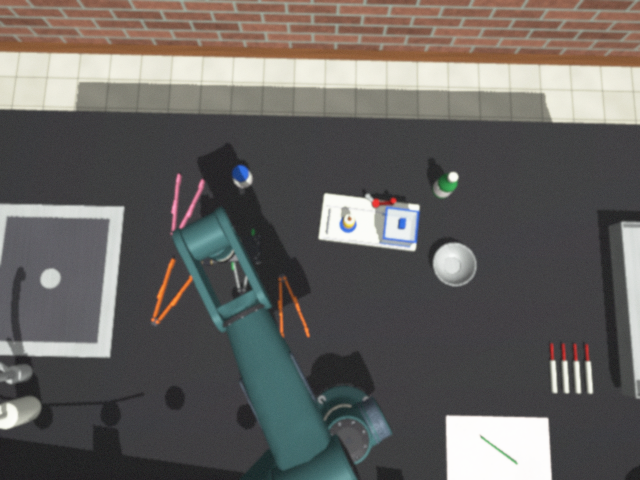

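The wrist view shows the rests at (290,220) and (353,220), giving a mid-point of (460,320.3) mm and a yaw of 0.065. This agrees with the top view. The knob's top position gives hood travel of about 147 mm. I go down to the tongs.

step_arm([
  [[0,0,0],[0.12,0,-0.01],80],
  [[0,0,0],[0.24,0,-0.01],80],
  [[0,0,0],[0.36,0,-0.01],80],
  [[0,0,0],[0.48,0,-0.01],80],
  [[0,0,0],[0.58,0,-0.01],80],
  [[0,0,0],[0.66,0,-0.01],80],
  [[0,0,0],[0.72,0,-0.01],80],
  [[0,0,0],[0.745,0,-0.01],80],
  [[0,0,0],[0.745,0,-0.01],80],
  [[0,0,0],[0.745,0,-0.01],80],
])

```text
t: 20.6
tool_pos: [462.0, 320.6, 6.1]
eef_rot: [-0.05, 1.561, 0.058]
wrist_force: [-0.3, -0.4, 0.1]
width: 75.2
```

```bash
python3 - <<'E'
from h import *
show()
P=cam("wrist"); im=optics.read_camera("wrist"); cv2.imwrite("pics/w7.png",im[:,:,::-1])
E
```

```text
t 20.6 p [462.  320.6   6.1] psi 1.64 w 75.2 F [-0.3 -0.4  0.1] q [ 0.51  0.23  1.62  0.    1.28 -1.13]
```

View pics/w7.png

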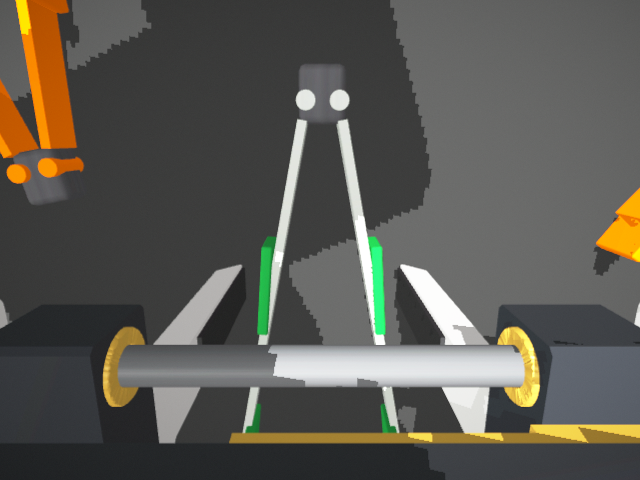

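step_arm([
  [[0,0,0],[0,0,0],66],
  [[0,0,0],[0,0,0],58],
  [[0,0,0],[0,0,0],58],
  [[0,0,0],[0,0,0],58],
  [[0,0,0],[-0.03,0,0],58],
  [[0,0,0],[-0.08,0,0],58],
  [[0,0,0],[-0.15,0,0],58],
  [[0,0,0],[-0.22,0,0],58],
  [[0,0,0],[-0.25,0,0],58],
  [[0,0,0],[-0.25,0,0],58],
])

```text
t: 21.9
tool_pos: [462.0, 320.5, 57.0]
eef_rot: [-0.05, 1.559, 0.059]
wrist_force: [-0.0, -0.5, -0.5]
width: 54.6
```

```bash
python3 - <<'E'
from h import *
show()
P=cam("wrist"); im=optics.read_camera("wrist"); cv2.imwrite("pics/w8.png",im[:,:,::-1])
m,b=blobs(im,(45,90,50),(75,255,255),None,20); print([(c,s) for c,s in b])
im=optics.read_camera("side"); cv2.imwrite("pics/s8.png",cv2.resize(im[260:400,220:440],None,fx=3,fy=3)[:,:,::-1])
E
```

```text
t 21.9 p [462.  320.5  57. ] psi 1.64 w 54.6 F [-0.  -0.5 -0.5] q [ 0.51  0.18  1.57  0.    1.38 -1.13]
[(array([268.4, 283. ]), [262, 235, 17, 99, 1108]), (array([373.4, 283.5]), [365, 235, 16, 99, 1087]), (array([261.2, 420.7]), [252, 402, 15, 31, 236]), (array([378.9, 420.7]), [374, 403, 15, 30, 248])]
```

View pics/w8.png

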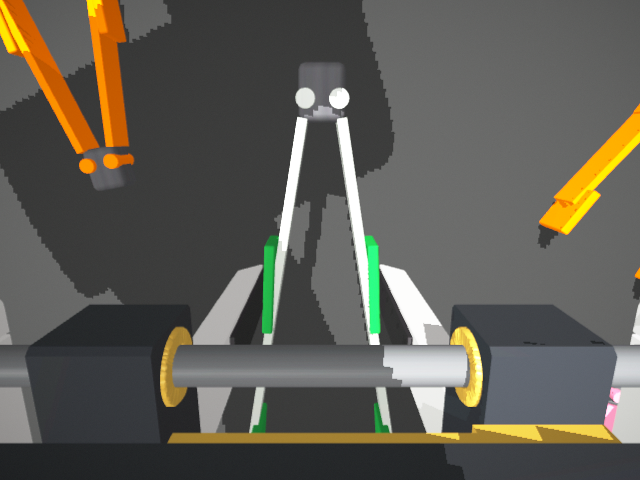

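View pics/s8.png

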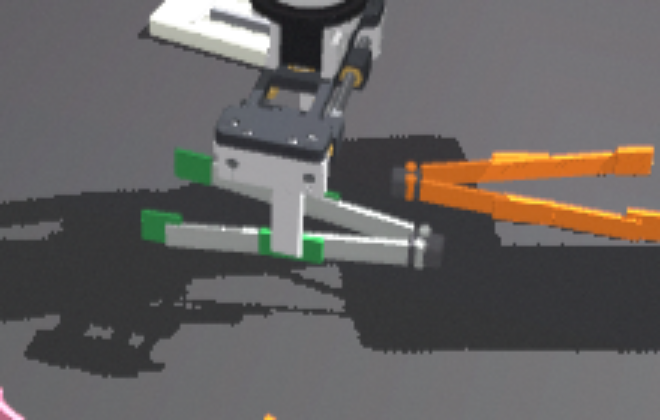

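Tongs are held level, just slightly pre-squeezed (54.6 mm). Now to a pre-approach pose in front of the bottle.

```bash
python3 - <<'E'
from h import *
print(cmd([396,14.6,100],th+np.pi/2))
E
```

```text
([0.218, 0.011, -0.007], [-0.232, -1.501, -0.429])
```

step_arm([
  [[0,0,0],[-0.1,0,-0.03],58],
  [[0,0,0],[-0.2,-0.08,-0.06],58],
  [[0,0,0],[-0.23,-0.18,-0.09],58],
  [[0,0,0],[-0.23,-0.3,-0.12],58],
  [[0,0,0],[-0.23,-0.42,-0.15],58],
  [[0,0,0],[-0.23,-0.54,-0.18],58],
  [[0,0,0],[-0.23,-0.64,-0.2],58],
  [[0,0,0],[-0.23,-0.72,-0.22],58],
  [[0,0,0],[-0.23,-0.75,-0.22],58],
  [[0,0,0],[-0.23,-0.75,-0.22],58],
])

```text
t: 23.25
tool_pos: [427.4, 167.0, 100.6]
eef_rot: [-0.05, 1.562, 0.057]
wrist_force: [-0.5, -0.4, -0.6]
width: 55.0
```

step_arm([
  [[0.03,0,0],[0,-0.05,-0.02],58],
  [[0.06,0,0],[0,-0.15,-0.05],58],
  [[0.1,0,0],[0,-0.27,-0.09],58],
  [[0.14,0,0],[0,-0.39,-0.12],58],
  [[0.17,0,0],[0,-0.51,-0.15],58],
  [[0.2,0,0],[0,-0.62,-0.18],58],
  [[0.218,0,0],[0,-0.7,-0.2],58],
  [[0.218,0,0],[0,-0.75,-0.21],58],
  [[0.218,0,0],[0,-0.75,-0.21],58],
  [[0.218,0,0],[0,-0.75,-0.21],58],
])

```text
t: 24.5
tool_pos: [395.8, 14.9, 99.5]
eef_rot: [0.085, 1.561, -0.076]
wrist_force: [-0.1, -0.1, -1.1]
width: 54.5
```

```bash
python3 - <<'E'
from h import *
show(); print(cmd([396,14.6,40],th+np.pi/2))
T=cam("top");S=cam("side")
it=optics.read_camera("top"); si=optics.read_camera("side")
cv2.imwrite("pics/t9.png",cv2.resize(it[150:310,205:475],None,fx=2.9,fy=2.9)[:,:,::-1]); cv2.imwrite("pics/s9.png",cv2.resize(si[190:350,240:460],None,fx=3.6,fy=3.6,interpolation=cv2.INTER_CUBIC)[:,:,::-1])
for n,im,P,r in [("top",it,T,(325,190,425,255)),("side",si,S,(260,190,400,300))]:
    for c,s in blobs(im,(18,110,90),(34,255,255),r)[1]: print(n,"yel",c,s)
    for c,s in blobs(im,(5,110,60),(16,255,220),r,3)[1]: print(n,"amber",c,s,onz(P,c,95).round(1))
b=st(0,65)
print("exp side base/top body",proj(S,[*b,20]),proj(S,[*b,64]),"teat",proj(S,[*b,95]),proj(T,[*b,95]),"knob",proj(T,[*st(0,-85),142]))
for c,s in blobs(si,(45,90,60),(75,255,255),(260,190,500,350))[1]: print("green side",c,s)
for c,s in blobs(it,(100,120,60),(130,255,255),(325,190,425,255))[1]: print("blue",c,s)
E
```

```text
t 24.5 p [395.8  14.9  99.5] psi 1.468 w 54.5 F [-0.1 -0.1 -1.1] q [-0.11 -0.23  1.88  0.01  1.48 -1.58]
([-0.001, 0.01, -0.008], [0.298, -0.004, -0.001])
top yel [347.6 224.8] [344, 222, 9, 6, 23]
top amber [349.5 218.5] [349, 218, 2, 2, 4] [586.7  -4.9  95. ]
side yel [380.7 206. ] [379, 205, 4, 3, 9]
side yel [312.1 250.8] [306, 241, 14, 20, 223]
side amber [312.4 235.4] [311, 234, 4, 4, 11] [587.9  10.3  95. ]
exp side base/top body [315.47708643 257.22445861] [315.74086735 243.17367701] teat [315.93216636 232.98377897] [349.38261745 219.59853433] knob [402.74856287 222.83658666]
green side [308.5 190.6] [301, 190, 16, 3, 32]
green side [306.7 209.6] [300, 206, 15, 7, 70]
green side [357.1 233.3] [352, 228, 11, 11, 79]
green side [345.7 244.5] [342, 241, 11, 10, 62]
green side [391.9 241.2] [387, 240, 11, 4, 15]
green side [383.  253.7] [373, 248, 19, 11, 83]
blue [386.4 210.9] [385, 207, 6, 10, 17]
blue [416.1 227.7] [405, 211, 15, 31, 82]
blue [385.  221.5] [385, 219, 1, 6, 6]
blue [401.6 223.3] [399, 219, 7, 10, 57]
blue [346.1 227.5] [340, 220, 16, 12, 62]
blue [384.  237.2] [383, 236, 4, 3, 8]
blue [391. 239.] [388, 239, 7, 1, 7]
blue [399.5 240. ] [397, 240, 6, 1, 6]
```

View pics/t9.png

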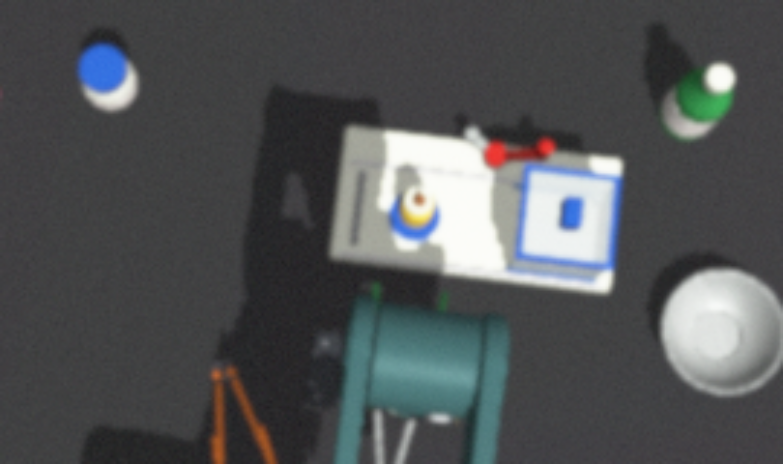

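View pics/s9.png

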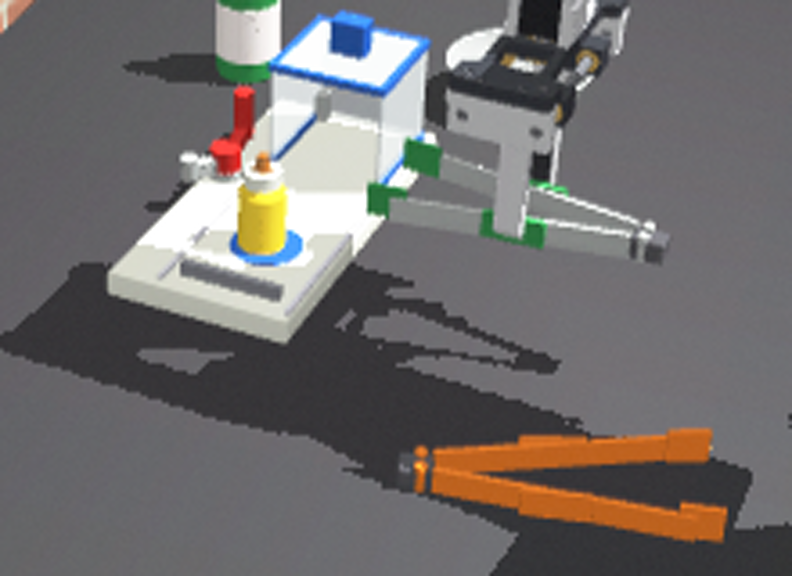

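```bash
python3 - <<'E'
from h import *
T=cam("top");S=cam("side")
print(tri(T,(349.5,218.5),S,(312.4,235.4)))
print("side body axis at z=42", onz(S,(312.4,250.8),42))
print("tips est", tri(T,(335,249.5),S,(345.7,244.5)), tri(T,(358.2,253),S,(357.1,233.3)))
d=np.array([np.cos(th),np.sin(th)])
for z in (85,90,95): print(z,onz(T,(349.2,218.8),z)[:2])
# side ray closest to top-ray-based xy
for b in [(583.4,-4.6),(586,-4),(590,-4),(592,-4)]: print(b,proj(S,[*b,42]),proj(T,[*b,95]),proj(S,[*b,20]))
E
```

```text
(array([590.90594476,  -5.08154527,  85.32598155]), np.float64(4.400487549618752))
side body axis at z=42 [590.47781326   0.8995942   42.        ]
tips est (array([491.7975115 ,  36.32631155, 103.40407018]), np.float64(1.129416180502595)) (array([482.19584518, -31.40225553, 100.8788581 ]), np.float64(3.7664970249926837))
85 [587.8510866   -4.67700101]
90 [586.82818428  -4.37293245]
95 [585.80528196  -4.0688639 ]
(583.4, -4.6) [315.60975886 250.2667292 ] [349.36969953 219.60438969] [315.47896134 257.23298852]
(586, -4) [314.60943893 250.19540452] [349.17749304 218.73469361] [314.48702283 257.16132325]
(590, -4) [313.18692366 249.91253302] [349.19496255 217.40514774] [313.07648488 256.87555549]
(592, -4) [312.47647805 249.77125874] [349.20369111 216.74084695] [312.37201437 256.73283337]
```

Bottle is at about (588,-4) and the tips at about (485,4) on approach heading. I descend to pad height, then advance about 104 mm.

step_arm([
  [[0,0,0],[0.05,0,0],58],
  [[0,0,0],[0.12,0,0],58],
  [[0,0,0],[0.2,0,0],58],
  [[0,0,0],[0.27,0,0],58],
  [[0,0,0],[0.3,0,0],58],
  [[0,0,0],[0.3,0,0.04],58],
  [[0,0,0],[0.3,0,0.09],58],
  [[0,0,0],[0.3,0,0.15],58],
  [[0,0,0],[0.3,0,0.2],58],
  [[0,0,0],[0.3,0,0.2],58],
])

```text
t: 25.85
tool_pos: [437.1, 11.1, 39.9]
eef_rot: [0.085, 1.561, -0.075]
wrist_force: [0.1, 0.3, -1.4]
width: 54.8
```

```bash
python3 - <<'E'
from h import *
show(); print(cmd([500,5,40],th+np.pi/2))
T=cam("top");S=cam("side")
it=optics.read_camera("top"); si=optics.read_camera("side")
cv2.imwrite("pics/t10.png",cv2.resize(it[180:290,300:440],None,fx=5,fy=5,interpolation=cv2.INTER_CUBIC)[:,:,::-1]); cv2.imwrite("pics/s10.png",cv2.resize(si[200:300,260:400],None,fx=5,fy=5,interpolation=cv2.INTER_CUBIC)[:,:,::-1])
E
```

```text
t 25.85 p [437.1  11.1  39.9] psi 1.469 w 54.8 F [ 0.1  0.3 -1.4] q [-0.11 -0.08  1.87  0.01  1.34 -1.58]
([-0.0, 0.01, -0.008], [0.002, 0.002, 0.316])
```

View pics/t10.png

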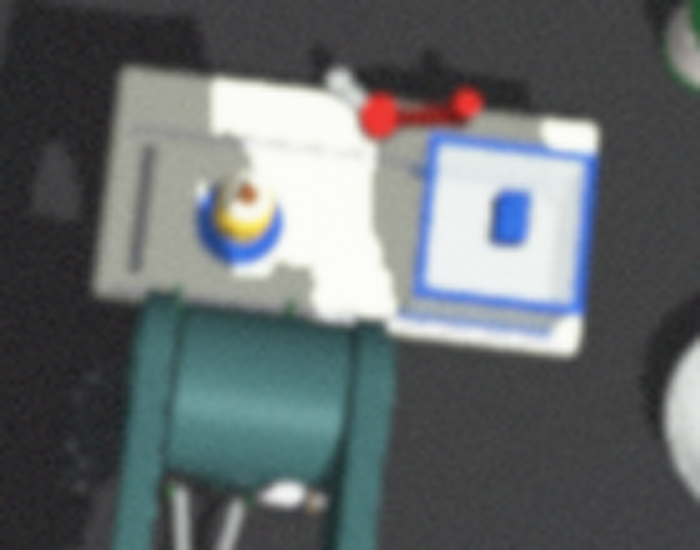

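View pics/s10.png

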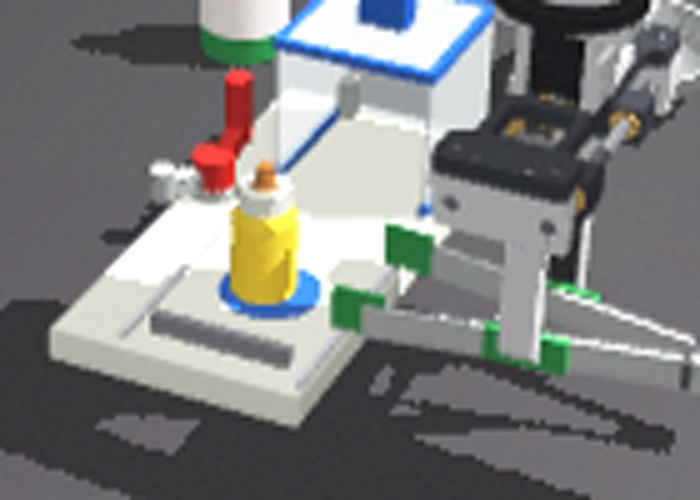

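Tips straddle the bottle line: the pads at crop columns 178 and 290 project to about 242, against the bottle at 245. I advance slowly.

step_arm([
  [[0,0,0],[0,0,0.03],58],
  [[0,0,0],[0,0,0.07],58],
  [[0,0,0],[0,0,0.11],58],
  [[0,0,0],[0,0,0.15],58],
  [[0,0,0],[0,0,0.19],58],
  [[0,0,0],[0,0,0.23],58],
  [[0,0,0],[0,0,0.27],58],
  [[0,0,0],[0,0,0.3],58],
  [[0,0,0],[0,0,0.315],58],
  [[0,0,0],[0,0,0.315],58],
])

```text
t: 27.2
tool_pos: [498.8, 4.8, 40.0]
eef_rot: [0.085, 1.562, -0.075]
wrist_force: [-0.4, 0.3, -1.4]
width: 54.6
```

```bash
python3 - <<'E'
from h import *
show()
it=optics.read_camera("top"); si=optics.read_camera("side")
cv2.imwrite("pics/t11.png",cv2.resize(it[180:290,300:440],None,fx=5,fy=5,interpolation=cv2.INTER_CUBIC)[:,:,::-1]); cv2.imwrite("pics/s11.png",cv2.resize(si[200:300,260:400],None,fx=5,fy=5,interpolation=cv2.INTER_CUBIC)[:,:,::-1])
E
```

```text
t 27.2 p [498.8   4.8  40. ] psi 1.469 w 54.6 F [-0.4  0.3 -1.4] q [-0.11  0.06  1.73  0.01  1.34 -1.58]
```

View pics/t11.png

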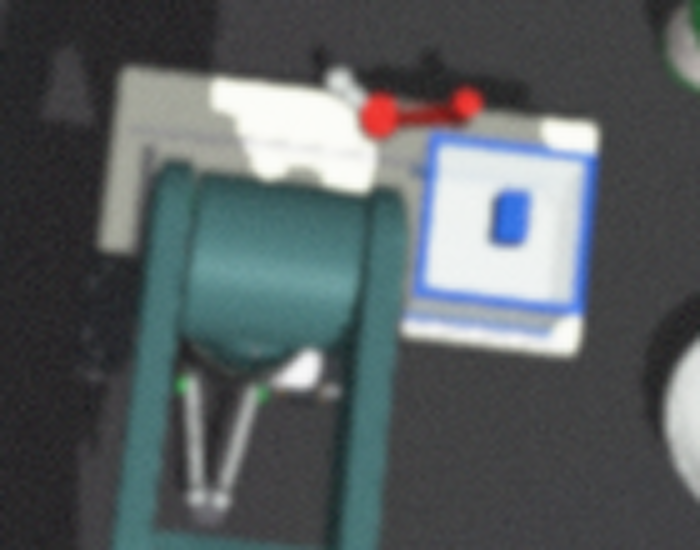

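View pics/s11.png

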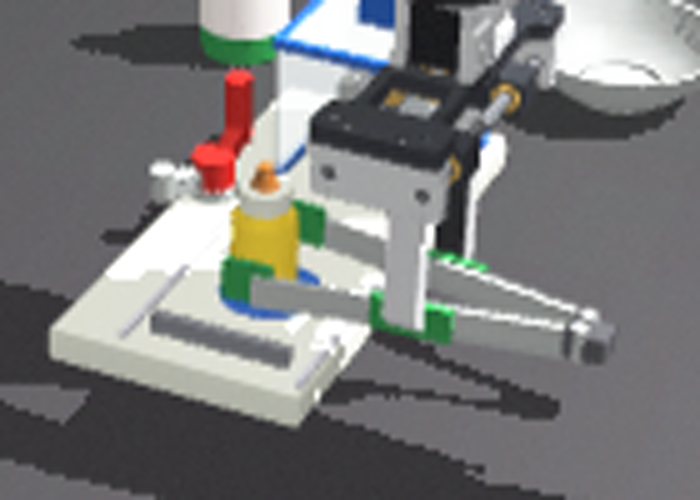

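Both pads straddle the bottle, and in the side view the pad mid-point (about 275,253) sits about 5 mm short of the bottle axis (265). I nudge 5 mm forward, then squeeze.

step_arm([
  [[0,0,0],[0,0,0.025],58],
  [[0,0,0],[0,0,0.025],58],
  [[0,0,0],[0,0,0.025],54],
  [[0,0,0],[0,0,0.025],50],
  [[0,0,0],[0,0,0.025],47],
  [[0,0,0],[0,0,0.025],44],
  [[0,0,0],[0,0,0.025],40],
  [[0,0,0],[0,0,0.025],30],
  [[0,0,0],[0,0,0.025],10],
  [[0,0,0],[0,0,0.025],0],
])

```text
t: 28.55
tool_pos: [503.4, 4.4, 40.1]
eef_rot: [0.085, 1.562, -0.075]
wrist_force: [0.5, 0.2, -0.7]
width: 41.0
```

```bash
python3 - <<'E'
from h import *
show()
si=optics.read_camera("side")
cv2.imwrite("pics/s12.png",cv2.resize(si[200:300,260:400],None,fx=5,fy=5,interpolation=cv2.INTER_CUBIC)[:,:,::-1])
E
```

```text
t 28.55 p [503.4   4.4  40.1] psi 1.469 w 41.0 F [ 0.5  0.2 -0.7] q [-0.11  0.07  1.72  0.01  1.34 -1.58]
```

View pics/s12.png

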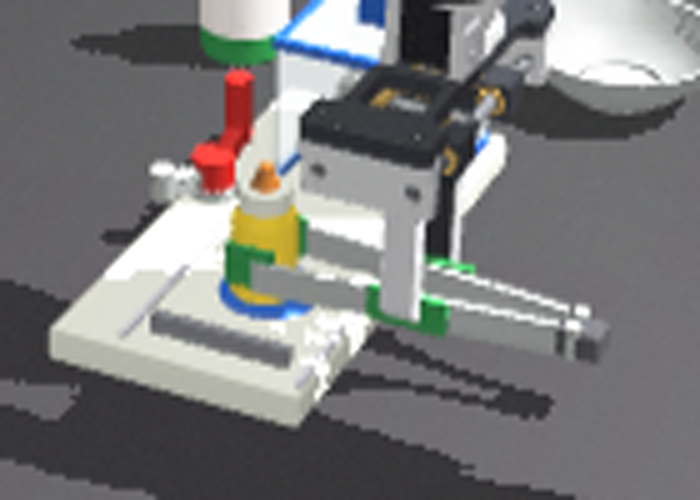

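Width is 41.0 mm, exactly the value given for tips holding the bottle. I lift slowly and look.

step_arm([
  [[0,0,0],[0,0,0],0],
  [[0,0,0],[0,0,0],0],
  [[0,0,0],[-0.01,0,0],0],
  [[0,0,0],[-0.03,0,0],0],
  [[0,0,0],[-0.06,0,0],0],
  [[0,0,0],[-0.1,0,0],0],
  [[0,0,0],[-0.14,0,0],0],
  [[0,0,0],[-0.18,0,0],0],
  [[0,0,0],[-0.2,0,0],0],
  [[0,0,0],[-0.2,0,0],0],
])

```text
t: 29.85
tool_pos: [503.4, 4.1, 80.5]
eef_rot: [0.085, 1.561, -0.075]
wrist_force: [-0.9, -0.4, -2.1]
width: 40.6
```

```bash
python3 - <<'E'
from h import *
show()
si=optics.read_camera("side")
cv2.imwrite("pics/s13.png",cv2.resize(si[180:300,260:400],None,fx=5,fy=5,interpolation=cv2.INTER_CUBIC)[:,:,::-1])
E
```

```text
t 29.85 p [503.4   4.1  80.5] psi 1.469 w 40.6 F [-0.9 -0.4 -2.1] q [-0.11  0.04  1.67  0.01  1.42 -1.58]
```

View pics/s13.png

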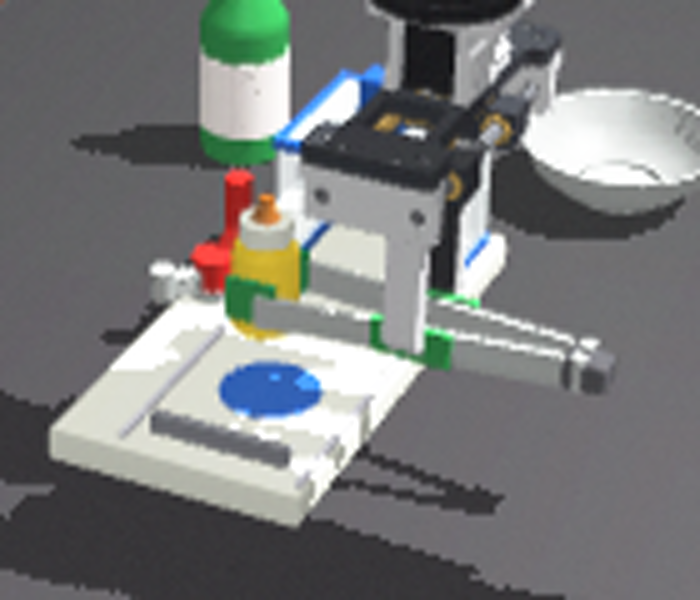

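The bottle is lifted upright off the blue disc. I raise it another 90 mm.

step_arm([
  [[0,0,0],[-0.02,0,0],0],
  [[0,0,0],[-0.06,0,0],0],
  [[0,0,0],[-0.12,0,0],0],
  [[0,0,0],[-0.19,0,0],0],
  [[0,0,0],[-0.26,0,0],0],
  [[0,0,0],[-0.33,0,0],0],
  [[0,0,0],[-0.39,0,0],0],
  [[0,0,0],[-0.43,0,0],0],
  [[0,0,0],[-0.45,0,0],0],
  [[0,0,0],[-0.45,0,0],0],
])

```text
t: 31.15
tool_pos: [502.5, 3.7, 170.1]
eef_rot: [0.085, 1.562, -0.075]
wrist_force: [-0.6, 0.9, -1.7]
width: 40.8
```

step_arm([
  [[0,0,0],[0,0,0],0],
  [[0,0,0],[0,0,0],0],
  [[0,0,0],[0,0,0],0],
  [[0,0,0],[0,0,0],0],
  [[0,0,0],[0,0,0],0],
  [[0,0,0],[0,0,0],0],
  [[0,0,0],[0,0,0],0],
  [[0,0,0],[0,0,0],0],
  [[0,0,0],[0,0,0],0],
  [[0,0,0],[0,0,0],0],
])

```text
t: 32.4
tool_pos: [502.4, 3.7, 170.1]
eef_rot: [0.085, 1.562, -0.075]
wrist_force: [0.1, 0.1, -1.0]
width: 40.8
```

```bash
python3 - <<'E'
from h import *
show()
si=optics.read_camera("side"); S=cam("side")
cv2.imwrite("pics/s14.png",cv2.resize(si[150:300,250:400],None,fx=4,fy=4,interpolation=cv2.INTER_CUBIC)[:,:,::-1])
print([(c,s) for c,s in blobs(si,(18,110,90),(34,255,255),(260,150,400,300))[1]])
for z in (130,140,150): print(z,proj(S,[588,-4,z]))
it=optics.read_camera("top"); cv2.imwrite("pics/t14.png",cv2.resize(it[150:310,205:475],None,fx=2.9,fy=2.9)[:,:,::-1])
E
```

```text
t 32.4 p [502.4   3.7 170.1] psi 1.469 w 40.8 F [ 0.1  0.1 -1. ] q [-0.11 -0.01  1.55  0.01  1.6  -1.58]
[(array([339.6, 168.9]), [338, 168, 4, 3, 7]), (array([362., 171.]), [359, 169, 6, 6, 15]), (array([352.9, 181.8]), [352, 179, 3, 6, 10]), (array([314.4, 202. ]), [307, 197, 14, 12, 114]), (array([311.5, 215.6]), [307, 213, 11, 5, 27])]
130 [314.38391207 220.98107949]
140 [314.44129392 217.54847134]
150 [314.49913443 214.08842657]
```

View pics/s14.png

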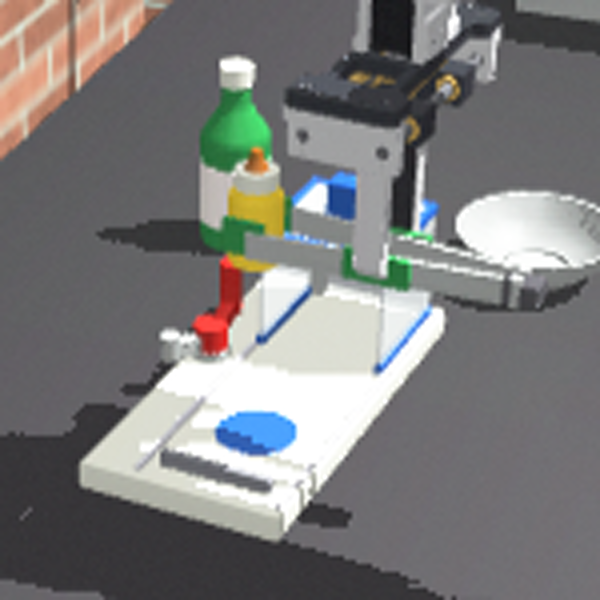

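View pics/t14.png

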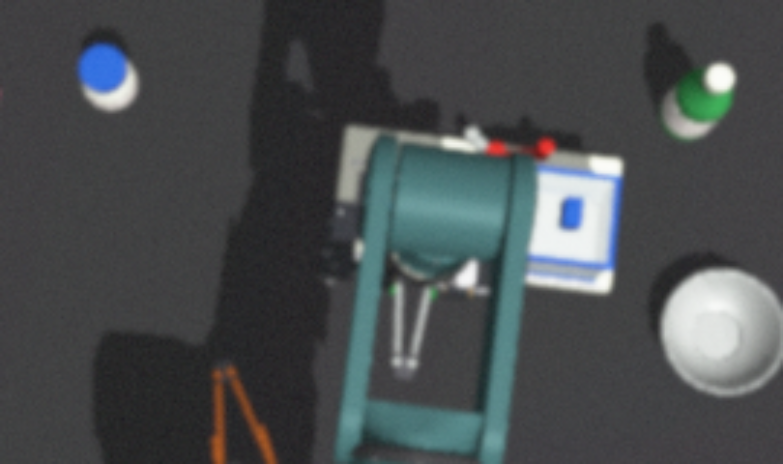

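The bottle hangs upright and still, with its foot at row about 217 in the side view (z about 140–150 mm). Hood is open, lever is flipped and the bystanders are unmoved. I hand in.

```bash
python3 - <<'E'
from h import *
print(env.close_job()); show()
E
```

```text
the job is handed in; nothing more can be done
None
the job is handed in; nothing more can be done
```

The job is handed in. The bottle is held up in the tongs, upright and still, about 120–130 mm above the stand's plate. `env.close_job()` reported no verdict.

- **Lever:** I flipped it round to its stop with the fingers loosely around the peg while the hood was still closed.
- **Hood:** I slid it open by its knob; the last top view puts its travel at about 147 mm.
- **Tongs and bottle:** I picked up the green tongs, closed them on the bottle and lifted. The width over the rests was 40.8 mm, against 41 mm expected when the tips hold the bottle.
- **Final checks:**
  - The bottle's underside is at about 140–150 mm above the counter, estimated from the side view.
  - The bowl, jar and soap look unmoved in the last top view.
  - The clock stood at about 32 s of the 64 s allowed.
- **Disagreement:** The top and side cameras differed by 4–7 mm on the bottle's position. I covered this by moving the tongs 5 mm further forward before closing them.

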